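# Swing the bench magnifier up and push the specimen dish out

### The arm

A 6-joint arm with a two-finger parallel gripper is mounted at the origin on the work surface. World frame = base frame: x ahead of the robot, y to its left, z up, the work surface at z = 0. Lengths are in m, angles in degrees, forces in N, time in s.
With the tool pointing down it reaches from about 0.275 to 0.725 m from the base axis. Payload 15.9 kg.
Tool frame: the origin (TCP) lies at the very end of the fingers, on their centre line; the grasp point (between the pads) lies 19 mm behind it (env.pinch_z is the distance from the TCP to the grasp point, in m); z points along the fingers, y is the line along which they close (so a half turn about z gives the same grasp; the last joint's range is limited). The gripper opens to 85 mm and grips with 20 to 120 N. Pads are 22 mm wide; open, the fingers measure 114 mm over their backs; the gripper's body (76 mm by 85 mm) begins 54 mm behind the grasp point. The pads swing forward as they close: fully open they stand 13 mm farther back than shut.
Start: joints at [-63.942, 12.198, -1.971, 75.831, 0, 90], TCP at [0.22, -0.449, 0.231] pointing down, gripper open.
Joint ranges: [-170.91, 170.91], [-42.67, 98.43], [-65.05, 77.54], [-120.47, 116.71], [-90, 82.35], [-180, 180]. Speed limits (degrees/s): [108.29, 108.29, 136.94, 147.25, 180, 180].

### API

Orientations are given as [roll, pitch, yaw] about the fixed x, y, z axes, in that order (R = Rz(yaw) Ry(pitch) Rx(roll)).
In Python, from plant import env gives the robot as it stands. Calls block until the motion is done:
- env.move_ptp(position, orientation): joint-space move of the TCP to a pose.
- env.line_to(position, rot=None, v=0.15, force_limit=None): straight line of the TCP; rot=None keeps the orientation; v is the mean speed in m/s. With force_limit (N) it stops when the force on the tool has changed by that much, and returns True; else False.
- env.goto_joints(angles): joint-space move.
- env.command_gripper(opening, effort=None): finger opening in m; effort is the grip in N (None keeps the last); returns when the fingers have stopped.
- env.hold(seconds).
- env.inverse_kinematics(position, orientation): joint angles nearest the present ones, or None.
- env.observe(): the state.
- env.camera(name): name is "side" or "top"; returns a dict with "color" (400x640x3 uint8, red, green, blue), "camera_matrix" (3x3 intrinsics, pixels), "k1" (the pictures are not rectified: a ray, as slopes to the right and down, at radius r is drawn at 1 + k1 r^2 times it, then the intrinsics apply), "rvec" (rotation vector, rad) and "tvec" (3), from world to camera coordinates, as OpenCV has them. Camera axes: x right, y down, z forward; pixel columns grow to the right and rows downward; lengths in m; the calibration is good to about 2 mm. A picture is of the moment at which its call begins. There is no depth.
A pose or a line that the arm cannot do raises env.IKError and nothing moves.
- env.sign_off(): hands the job in; it is judged then, once.
The state is a dict: "time": time; "q": joint angles; "dq": joint speeds; "joint_torque": joint torques, N m; "tool_pos": TCP position; "tcp_rot": TCP orientation; "force": force on the tool from outside, world axes, zero at the start; "moment": the same for the moment, N m; "width": finger opening in m; "finger_force": force on a finger pad.
Only numpy, scipy, OpenCV 4.12 (cv2) and the standard library are available. Lean on these libraries where they do the work, as an engineer would, in place of code of your own. Each camera call takes 0.05 s, during which the arm holds its last target. There are 200 camera calls.

### The job

Push the magnifier's counterweighted arm up by its red bar, past its balance point, so that it stays raised by itself, keeping off the lens glass. Then push the dish with the leaves along the bench until it lies wholly on the round blue mat. Grasp and lift nothing, push gently, and leave the other things where they stand.

Things in the scene. Friction and masses are not known exactly. Their poses are not given: they have to be found in the camera images.
- stand: white bench magnifier stand, fixed to the bench: base 150 x 130 x 18 mm (from 60 mm in front of the origin to 90 mm behind it), two upright cheeks to 124 mm height carry the arm's hinge. Origin on the bench right below the hinge; its -x axis points along the lowered arm to lens and bar, y is parallel to the hinge axis, z is up. Position and yaw vary.
- hinge (a point): midpoint of the arm's horizontal hinge axis, 115 mm above the bench; axes as the stand's. Seen from it, the lens ring (84 mm outside, 10 mm thick) is centred 145 mm and the red bar 215 mm out along the arm; a 12 mm wide stem joins bar and ring. A steel counterweight (40 mm cylinder) sits 70 mm above and 50 mm behind the hinge when the arm is lowered
- mag_arm (a joint): angle of the arm, rad: 0 = lowered, level, on its lower stop, reaching from the hinge along the stand's -x; grows as the bar swings up and over towards the stand; upper stop at 1.4 (almost upright). Below about 0.8 rad the arm falls back; past that it swings to the upper stop by itself, damped (0.12 N m s/rad). Raising it slowly takes about 1 N at the bar; a level shove at the lowered bar only jams it.
- push_bar (a point): red round bar across the free end of the arm, 14 mm thick and 100 mm long; origin at its centre, y along the bar (parallel to the hinge axis), x along the arm towards the hinge, z square to the arm, up when it is lowered. The arm is to be pushed up here. Free space below it when lowered: 108 mm to the bench.
- lens_centre (a point): clear lens, 74 mm across and 4 mm thick, in the black ring of the arm; origin at its centre. Not to be touched.
- dish: open clear petri dish with white bottom and green leaves, 90 mm across, 18 mm high, about 60 to 130 g, loose on the bench below the lens (lowered arm); origin at the centre of its underside
- mat: round blue mat 160 mm across, flat (under 1 mm), fixed, no step to be felt, beside the dish on either side of the arm, its centre about 150 to 200 mm from the dish's; origin at its centre
- slide_box: closed red and white slide box, 120 x 70 x 34 mm, loose, on the side of the dish opposite the mat; origin at the centre of its underside
- wash_bottle: white wash bottle, loose, 68 mm across, body 165 mm high with a bent tube to 200 mm; origin under its centre
- jar_a: clear specimen jar, loose, 70 mm across, 158 mm high; origin under its centre
- jar_b: clear specimen jar like jar_a
- red_cap: small red cap, loose, 32 mm across, 16 mm high; origin under its centre
- forceps: steel forceps lying on the bench, 116 x 20 x 5 mm, along its own x
- empty_dish: empty petri dish, 70 mm across, 14 mm high
Things that resemble listed ones, but are neither listed nor needed, are in the scene too. Leave any pink look-alike of the dish alone.

How it is judged (in metres and radians):
On the way, in this order (a step that is already met when the one before it is completed fails the run):
1. the magnifier arm stands raised by itself (over 1.25 rad), the fingers off its bar (value of joint mag_arm above 1.25 rad and contact force between the fingers and mag_arm_c1 below 0.2 N), for 0.3 s.
2. the dish lies wholly on the blue mat (horizontal distance between dish and mat below 0.037 m), for 0.2 s.
At the end, for the whole second after the job is handed in: the arm stands raised by itself, over 1.25 rad; the dish lies flat and still on the bench with its centre within 37 mm of the mat's centre (wholly on the mat, give or take 2 mm) (value of joint mag_arm above 1.25 rad and horizontal distance between dish and mat below 0.037 m and height (world z) of dish below 0.004 m and angle between dish's own z axis and vertical below 0.08 rad and linear speed of dish below 0.02 m/s); the robot touches nothing.
It fails at once if the lens glass is touched (over 1 N) (contact force between any of the fingers, the arm and mag_arm_c0 above 1 N).
It fails at once if the red bar is squeezed or forced (over 25 N) (contact force between the fingers and mag_arm_c1 above 25 N).
It fails at once if the dish is lifted or tipped (height (world z) of dish above 0.012 m or angle between dish's own z axis and vertical above 0.25 rad).
It fails at once if the dish is pushed away (over 30 mm) before the arm is up (value of joint mag_arm below 0.9 rad and distance of dish from where it was at the start of the episode above 0.03 m).
It fails at once if another thing is moved (over 20 mm) (distance of any of slide_box, wash_bottle, jar_a, jar_b, forceps, red_cap, empty_dish from where it was at the start of the episode above 0.02 m).
It also fails if it takes over 66 s, if anything falls off the work surface, if the arm or the gripper's body presses on something with over 40 N, if the wrist force passes 120 N, or if a joint passes its speed limit or range.

## Working session

There is one attempt and no reset: what is moved stays moved. The work goes in short steps, each a Python script; the robot and the scene stay as the last script left them, time stands still between calls to the robot, and variables do not carry over. Pictures are saved under pics/ and viewed, at most 10 in all, crops included, and the job is handed in when it is done.

```bash
mkdir -p pics; ls; cat > h.py <<'E'
import numpy as np, cv2, pickle
from plant import env
def snap(n,f):
    c=env.camera(n); cv2.imwrite(f'pics/{f}.png',c['color'][:,:,::-1]); pickle.dump(c,open(f'pics/{f}.pkl','wb')); return c
def ray(c,uv):
    K=c['camera_matrix'];R=cv2.Rodrigues(np.array(c['rvec'],float))[0];t=np.array(c['tvec'],float).ravel()
    p=cv2.undistortPoints(np.array([[uv]],float),np.array(K,float),np.array([c['k1'],0,0,0],float),None,None,None)[0,0] if False else None
    d=np.linalg.inv(K)@[uv[0],uv[1],1]; x=d[:2].copy()
    for _ in range(30): x=d[:2]/(1+c['k1']*(x@x))
    return -R.T@t, R.T@np.array([x[0],x[1],1])
def at_z(c,uv,z):
    o,d=ray(c,uv); return o+d*(z-o[2])/d[2]
def proj(c,P):
    R=cv2.Rodrigues(np.array(c['rvec'],float))[0];t=np.array(c['tvec'],float).ravel()
    q=R@np.array(P)+t; s=q[:2]/q[2]; s=s*(1+c['k1']*(s@s)); return (np.array(c['camera_matrix'])@[s[0],s[1],1])[:2]
E
python3 - <<'E'
from h import *
for n in('top','side'):
    c=snap(n,n+'0'); o,d=ray(c,(320,200)); print(n,o,d,c['k1'])
    cv2.imwrite(f'pics/{n}0v.png',cv2.resize(c['color'][:,:,::-1],(800,500),interpolation=cv2.INTER_CUBIC))
print(env.observe())
E
```

```text
pics
top [0.30579822 0.04468706 1.51941823] [ 0.18089266 -0.01596985 -0.98338513] -0.1413787932443263
side [-0.29939114  0.85976633  0.84843037] [ 0.61365316 -0.5759233  -0.54016493] -0.0908533463472955
{'time': 0.1, 'q': array([-6.39417407e+01,  1.22214625e+01, -2.00406606e+00,  7.58319074e+01,
        1.02198643e-03,  8.99984517e+01]), 'dq': array([-0.03815492, -0.03457094,  0.08617452, -0.01098106, -0.00180844,
       -0.10798251]), 'joint_torque': array([-7.82027637e-04, -6.87250113e+01,  4.87802589e+01,  1.22732855e-02,
       -7.52152414e-05,  1.10208444e-05]), 'tool_pos': array([ 0.2195119 , -0.44889421,  0.23087421]), 'tcp_rot': array([-1.79942564e+02, -1.02353796e-03,  2.60598066e+01]), 'force': array([-0.19307086,  0.64412334,  0.18479111]), 'moment': array([-0.02230932, -0.04423894, -0.00684907]), 'finger_force': 0.0, 'width': 0.08539855372059173}
```

View pics/top0v.png

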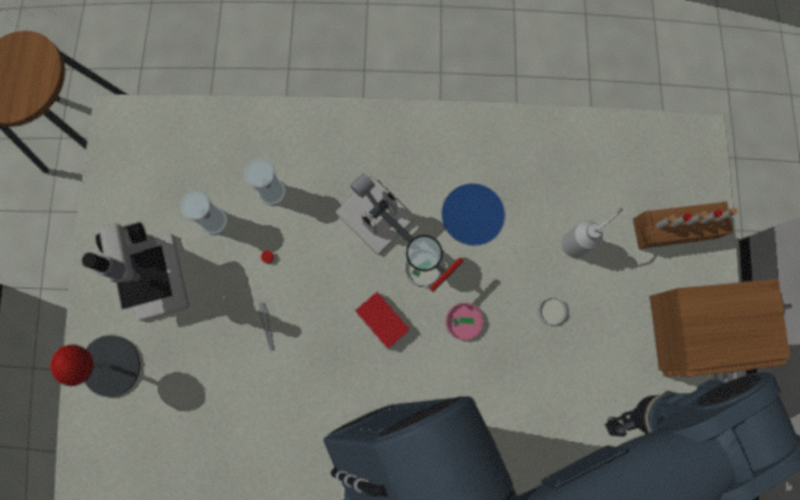

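View pics/side0v.png

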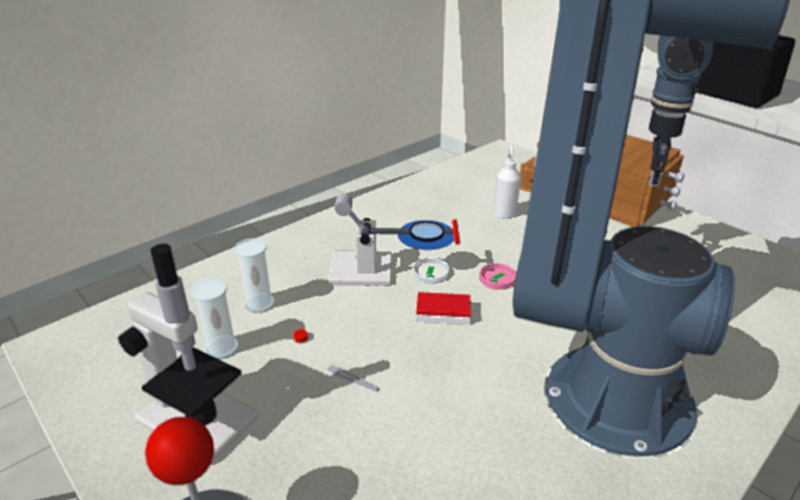

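The top view (800 px scale) shows the bar from about (433,289) to (461,260), the lens at (424,253), the hinge near (378,208), the mat at (473,214), the pink decoy at (466,321) and the slide box at (383,320). I'll enlarge the central area.

```bash
python3 - <<'E'
import cv2
a=cv2.imread('pics/top0.png')[130:290,260:460]; cv2.imwrite('pics/c1.png',cv2.resize(a,None,fx=3.75,fy=3.75,interpolation=cv2.INTER_CUBIC))
a=cv2.imread('pics/side0.png')[140:260,250:430]; cv2.imwrite('pics/c2.png',cv2.resize(a,None,fx=4.4,fy=4.4,interpolation=cv2.INTER_CUBIC))
E
```

```text
(no output)
```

View pics/c1.png

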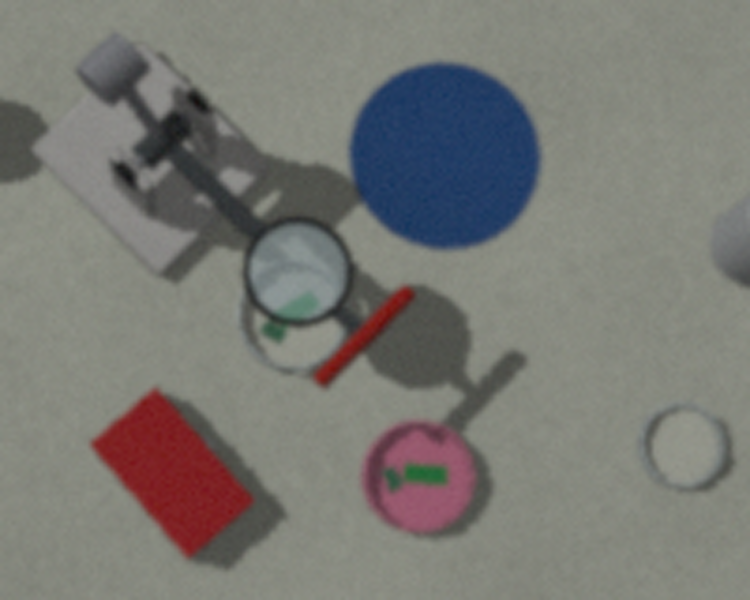

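View pics/c2.png

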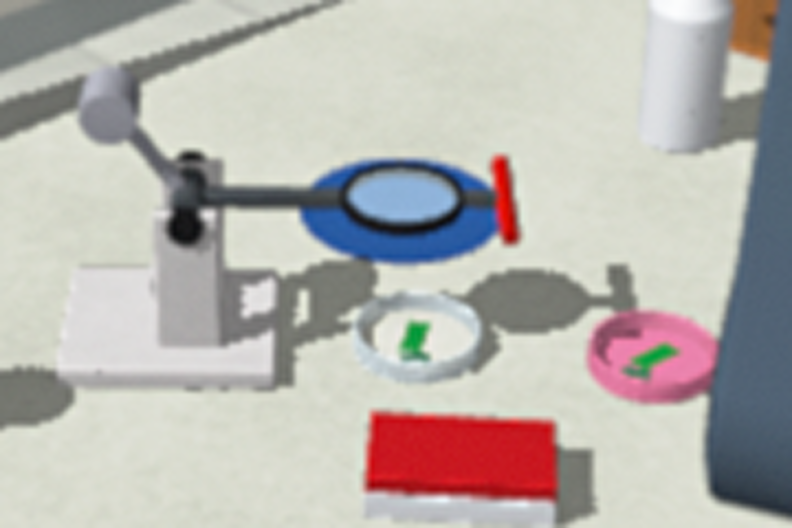

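```bash
cat >> h.py <<'E'
def c1(u,v): return (260+(u+.5)/3.75-.5,130+(v+.5)/3.75-.5)
def c2(u,v): return (250+(u+.5)/4.4-.5,140+(v+.5)/4.4-.5)
E
python3 - <<'E'
from h import *
T=pickle.load(open('pics/top0.pkl','rb'));S=pickle.load(open('pics/side0.pkl','rb'))
def p(n,x): print(n,np.round(x,4))
p('barA',at_z(T,c1(408,292),.115)); p('barB',at_z(T,c1(322,381),.115))
p('barA s',at_z(S,c2(500,160),.115)); p('barB s',at_z(S,c2(512,240),.115))
p('lens',at_z(T,c1(298,271),.115));p('lens s',at_z(S,c2(403,199),.115))
p('mat',at_z(T,c1(446,156),0));p('mat s',at_z(S,c2(404,210),0))
p('dish',at_z(T,c1(297,319),.012));p('dish s',at_z(S,c2(418,333),.015))
for q in [(35,148),(115,33),(163,275)]: p('base',at_z(T,c1(*q),.018))
for q in [(155,390),(94,443),(252,499),(190,556)]: p('box',at_z(T,c1(*q),.034))
p('pink',at_z(T,c1(419,478),.012));p('empty',at_z(T,c1(686,447),.01));p('bottle s',at_z(S,c2(680,140),.0))
p('bottle t',at_z(T,((578)*.8,(245)*.8),.15))
E
```

```text
barA [ 0.5463 -0.1158  0.115 ]
barB [ 0.4771 -0.0517  0.115 ]
barA s [ 0.5433 -0.1126  0.115 ]
barB s [ 0.4666 -0.0407  0.115 ]
lens [ 0.5602 -0.0323  0.115 ]
lens s [ 0.5519 -0.0253  0.115 ]
mat [ 0.6812 -0.16    0.    ]
mat s [ 0.6732 -0.1529  0.    ]
dish [ 0.5395 -0.0378  0.012 ]
dish s [ 0.5331 -0.0249  0.015 ]
base [0.6737 0.1786 0.018 ]
base [0.7734 0.1169 0.018 ]
base [0.5715 0.0711 0.018 ]
box [0.4764 0.0744 0.034 ]
box [0.4333 0.121  0.034 ]
box [ 0.3926 -0.0039  0.034 ]
box [0.3472 0.0434 0.034 ]
pink [ 0.4136 -0.1376  0.012 ]
empty [ 0.443  -0.3553  0.01  ]
bottle s [ 0.5974 -0.3986  0.    ]
bottle t [ 0.5801 -0.378   0.15  ]
```

```bash
cat >> h.py <<'E'
from scipy.spatial.transform import Rotation as Ro
d=np.array([-.686,-.728,0]); d/=np.linalg.norm(d); Z=np.array([0,0,1.]); B0=np.array([.508,-.080,.115]); H=B0-.215*d
def rot(phi,s=1):
    a=-d*np.cos(phi)-Z*np.sin(phi); y=s*np.cross(Z,d); x=np.cross(y,a)
    return Ro.from_matrix(np.c_[x,y,a]).as_euler('xyz',degrees=True)
def pose(th,phi,gap=0,prot=.012,s=1,back=0):
    b=H+.215*(d*np.cos(th)+Z*np.sin(th)); a=-d*np.cos(phi)-Z*np.sin(phi); n=-d*np.sin(phi)+Z*np.cos(phi)
    return b+a*(prot-back)-n*(.018+gap), rot(phi,s)
def phi(th): return np.radians(20+25*min(th,1))
E
python3 - <<'E'
from h import *
for s in(1,-1):
  for th,g,b in [(0,.03,.14),(0,.03,0),(0,0,0),(.5,0,0),(1.,0,0),(1.05,0,.14)]:
    p,r=pose(th,phi(th),g,s=s,back=b); q=env.inverse_kinematics(p,r)
    print(s,th,b,p.round(3),np.round(r),None if q is None else np.round(q))
E
```

```text
1 0 0.14 [ 0.414 -0.179  0.114] [180. -70.  47.] [-62.  36. -24.  71.  63.  45.]
1 0 0 [ 0.504 -0.084  0.066] [180. -70.  47.] [-45.  30. -41.  23.  70.  85.]
1 0 0 [ 0.512 -0.076  0.094] [180. -70.  47.] [-43.  26. -41.  23.  70.  89.]
1 0.5 0 [ 0.526 -0.061  0.196] [180. -58.  47.] [-36.   8. -35.  36.  57. 103.]
1 1.0 0 [ 0.573 -0.011  0.275] [180. -45.  47.] [-22.   3. -22.  46.  41. 118.]
1 1.05 0.14 [ 0.511 -0.077  0.379] [180. -45.  47.] [-34.   1.  -7.  73.  44. 103.]
-1 0 0.14 [ 0.414 -0.179  0.114] [-180.   70. -133.] [ -62.   36.  -24.   71.   63. -135.]
-1 0 0 [ 0.504 -0.084  0.066] [-180.   70. -133.] [-45.  30. -41.  23.  70. -95.]
-1 0 0 [ 0.512 -0.076  0.094] [-180.   70. -133.] [-43.  26. -41.  23.  70. -91.]
-1 0.5 0 [ 0.526 -0.061  0.196] [-180.   58. -133.] [-36.   8. -35.  36.  57. -77.]
-1 1.0 0 [ 0.573 -0.011  0.275] [-180.   45. -133.] [-22.   3. -22.  46.  41. -62.]
-1 1.05 0.14 [ 0.511 -0.077  0.379] [-180.   45. -133.] [-34.   1.  -7.  73.  44. -77.]
```

```bash
python3 - <<'E'
from h import *
env.command_gripper(0.0)
p,r=pose(0,phi(0),.03,back=.14); env.move_ptp(p+[0,0,.1],r); env.line_to(p,v=.15)
p,r=pose(0,phi(0),.03); print(env.line_to(p,v=.08,force_limit=6))
o=env.observe(); print(o['time'],o['tool_pos'],p,o['force'])
a=snap('top','t1')['color'][110:270,240:420]; b=snap('side','s1')['color'][120:280,240:420]
cv2.imwrite('pics/v1.png',cv2.resize(np.hstack([a,b])[:,:,::-1],None,fx=2.2,fy=2.2,interpolation=cv2.INTER_CUBIC))
E
```

```text
False
4.7917 [ 0.50447225 -0.08390837  0.0658609 ] [ 0.50447453 -0.08374131  0.06579051] [-0.30809203  0.35083891 -0.04099934]
```

View pics/v1.png

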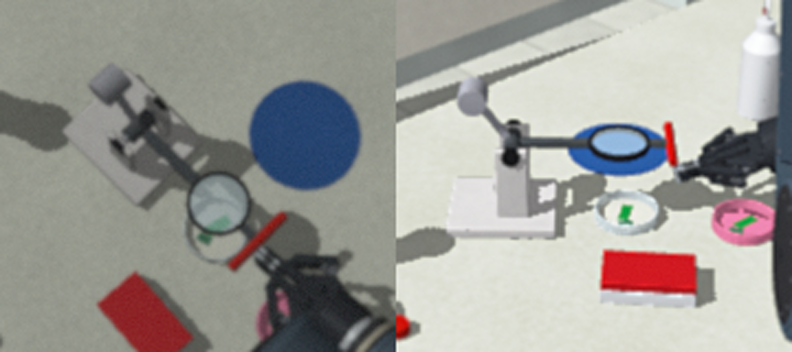

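In the top view the closed fingers point under the bar's middle, at about (258,245). In the side view the tip is just below the bar, at (682,172). Now I'll push up along the arc.

```bash
python3 - <<'E'
from h import *
for th in np.arange(0,1.01,.1):
    p,r=pose(th,phi(th)); hit=env.line_to(p,rot=r,v=.08,force_limit=12)
    o=env.observe(); print(round(th,2),hit,round(o['time'],2),o['force'].round(1))
    if hit: break
else:
    p,r=pose(1.0,phi(1.),gap=.01,back=.16); env.line_to(p,v=.15); env.hold(.5)
a=snap('top','t2')['color'][110:270,240:420]; b=snap('side','s2')['color'][80:240,240:420]
cv2.imwrite('pics/v2.png',cv2.resize(np.hstack([a,b])[:,:,::-1],None,fx=2.2,fy=2.2,interpolation=cv2.INTER_CUBIC))
E
```

```text
0.0 False 5.42 [-0.2  0.4 -0.9]
0.1 False 5.83 [ 0.1 -1.6 -1.1]
0.2 False 6.25 [-0.  -0.5 -1.3]
0.3 False 6.67 [ 0.1 -0.3 -1.4]
0.4 False 7.08 [-0.  -1.6 -0.8]
0.5 False 7.5 [ 0.2 -0.8 -1.2]
0.6 False 7.92 [-0.3 -0.  -0.9]
0.7 False 8.32 [-1.5  0.3  0.2]
0.8 False 8.73 [ 0.6  0.5 -0.7]
0.9 False 9.14 [-1.1 -0.1  0.2]
1.0 False 9.55 [1.  0.2 0.7]
```

View pics/v2.png

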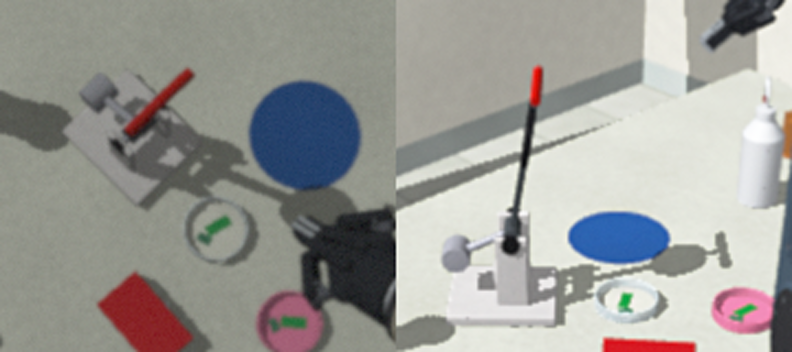

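The arm stands raised. In the composite's top half the dish is now clear at (222,231) and the mat is at (305,135). I'll push with half-open fingers as a self-centring cradle.

```bash
python3 - <<'E'
from h import *
T=pickle.load(open('pics/t2.pkl','rb'));S=pickle.load(open('pics/s2.pkl','rb'))
t=lambda u,v:(240+u/2.2,110+v/2.2); s=lambda u,v:(240+(u-396)/2.2,80+v/2.2)
D=[at_z(T,t(221,231),.015),at_z(S,s(629,298),.016)]; M=[at_z(T,t(305,135),0),at_z(S,s(619,237),0)]
print(np.round(D+M,4)); D=np.mean(D,0);M=np.mean(M,0);D[2]=M[2]=0
L=np.linalg.norm(M-D);u=(M-D)/L; y=np.cross(Z,u); print(L,u)
best=None
for sg in(1,-1):
    r=Ro.from_matrix(np.c_[np.cross(sg*y,-Z),sg*y,-Z]).as_euler('xyz',degrees=True)
    q=env.inverse_kinematics(D-.075*u+[0,0,.005],r); q2=env.inverse_kinematics(M-.0485*u+[0,0,.005],r); print(sg,r,q,q2)
    if q is not None and q2 is not None and (best is None or abs(q[5])<best[0]): best=(abs(q[5]),r)
np.savez('plan.npz',D=D,M=M,u=u,r=best[1])
E
```

```text
[[ 0.5382 -0.0426  0.015 ]
 [ 0.5288 -0.0262  0.016 ]
 [ 0.6808 -0.1602  0.    ]
 [ 0.6716 -0.1509  0.    ]]
0.18719393571155094 [ 0.76223612 -0.64729908  0.        ]
1 [180.           0.         139.66172768] [  1.70480963  19.20783345 -27.77547238  43.01669417   0.
  42.04308195] [-10.99083588  36.86699478   1.72512017  54.85812539   0.
  29.34743644]
-1 [180.           0.         -40.33827232] [   1.70480963   19.20783345  -27.77547238   43.01669417    0.
 -137.95691805] [ -10.99083588   36.86699478    1.72512017   54.85812539    0.
 -150.65256356]
```

```bash
python3 - <<'E'
from h import *
P=np.load('plan.npz');D,M,u,r=[P[k] for k in 'DMur']
env.command_gripper(.05)
s=D-.072*u
env.move_ptp(s+[0,0,.2],r); env.line_to(s+[0,0,.05]); print(env.line_to(s+[0,0,.006],v=.05,force_limit=5))
print(env.observe()['time'],env.observe()['tool_pos'],s)
a=snap('top','t3')['color'][110:270,240:420]; b=snap('side','s3')['color'][120:280,240:420]
cv2.imwrite('pics/v3.png',cv2.resize(np.hstack([a,b])[:,:,::-1],None,fx=2.2,fy=2.2,interpolation=cv2.INTER_CUBIC))
E
```

```text
False
15.1417 [0.47884203 0.0122326  0.00624483] [0.47862549 0.01223553 0.        ]
```

View pics/v3.png

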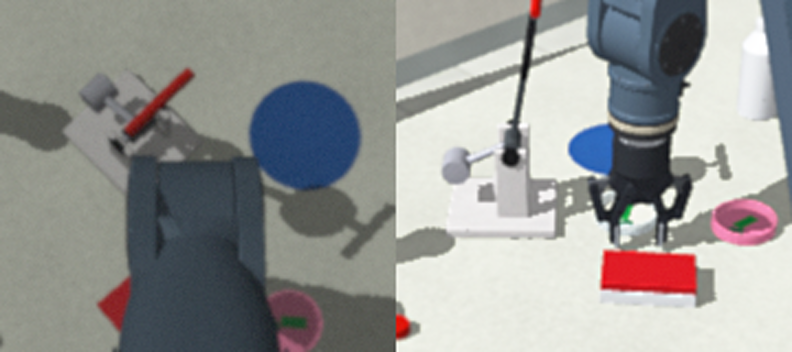

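The side view shows the fingers down between the dish and the box, with the dish ahead of them at about (628,215) and nothing touching. Now I'll push.

```bash
python3 - <<'E'
from h import *
P=np.load('plan.npz');D,M,u,r=[P[k] for k in 'DMur']
e=M-.0485*u
print(env.line_to(e+[0,0,.006],v=.05,force_limit=10),env.observe()['tool_pos'],e,env.observe()['force'])
env.hold(.2); c=env.observe()['tool_pos']
env.line_to(c-.02*u,v=.05); env.line_to(c-.02*u+[0,0,.12]); 
env.move_ptp([.33,-.0,.25],r); print(env.observe()['time'])
a=snap('top','t4')['color'][110:270,240:420]; b=snap('side','s4')['color'][120:280,240:420]
cv2.imwrite('pics/v4.png',cv2.resize(np.hstack([a,b])[:,:,::-1],None,fx=2.2,fy=2.2,interpolation=cv2.INTER_CUBIC))
E
```

```text
False [ 0.63920646 -0.1241346   0.00602098] [ 0.63922402 -0.12414646  0.        ] [0.25004067 0.31284413 0.07664198]
22.5833
```

View pics/v4.png

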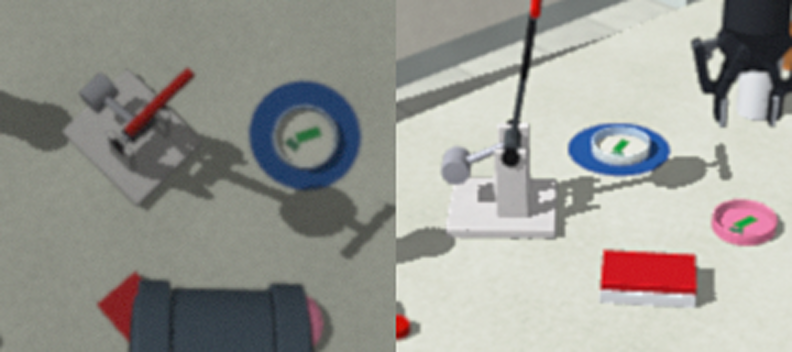

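The dish at (306,137) sits centred on the mat at (305,135), the magnifier is still raised, and the other things are where they were.

```bash
python3 -c "
from plant import env
env.hold(.3); print(env.sign_off())"
```

```text
the job is handed in; nothing more can be done
None
```

The job is handed in; the pass/fail result was not reported back. In the last pictures the magnifier arm stood raised by itself, the dish lay centred on the blue mat, and everything else in view stood where it had been.

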